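# Hang a second slide carrier on the drying hook

## Task

Lift the blue slide carrier out of the deep white trough, stand it upright in the slot of the low grey drip stand and let go of it there. Then take it again another way, so that its eye is free, and hang it by its eye on the hook of the white drying stand, in front of the orange carrier that hangs there already, without dislodging the orange one, and let go. Leave the other carriers in the trough and disturb nothing else.

Things in the scene. Friction and masses are not known exactly. Their poses are not given: they have to be found in the camera images.
- blue_carrier_mid (a point): centre of the blue carrier's frame, 40 mm above its underside. All four carriers are alike but for colour, and the same front and back: a rigid plastic frame 12 mm thick (x) by 60 mm wide (y) by 80 mm high (z, up), about 120 g, with an ear on its top edge. In the trough only the ear shows over the rim; the underside rests on the slot's floor.
- blue_carrier_eye (a point): arched top of the eye in the blue carrier's ear, 72 mm above the frame's centre, at mid-width; it rests on the hook. The ear is 12 mm thick, 40 mm wide, 42 mm high (top 82 mm above the frame's centre); the bar over the eye is 10 mm high. The eye, a hole through along x, is 28 mm wide and reaches down 32 mm to the frame. The shoulders beside the ear are 10 mm wide.
- green_carrier_mid (a point): centre of the green carrier's frame (half-way up the 80 mm frame, 40 mm above its underside). Same shape as the blue one; stands in another slot of the trough and stays there.
- white_carrier_mid (a point): centre of the white carrier's frame (half-way up the 80 mm frame, 40 mm above its underside). Same shape as the blue one; stands in another slot of the trough and stays there.
- orange_carrier_mid (a point): centre of the orange carrier's frame (half-way up the 80 mm frame, 40 mm above its underside). Same shape as the blue one; hangs loosely by its eye on the hook, 25 to 42 mm to +x (the drying stand's x) of point hook_mid, and must stay on it.
- trough: deep white block, 172 (x) by 86 (y) by 94 mm high, fixed; origin under its centre. Three slots from above at x = -55, 0, +55 mm, each 16 (x) by 64 mm (y), 88 mm deep: a carrier's shoulders lie 8 mm below the rim, its ear sticks out 34 mm. Which carrier is in which slot varies; carriers' x and y run along the trough's. Place and turn vary; it may stand left or right.
- drip_stand: low grey block, 70 (x) by 96 (y) by 24 mm high, fixed; origin at the centre of its underside. In its middle a slot 15.5 mm (x) by 64.5 mm (y), 20 mm deep (floor 4 mm above the bench), with a 3 mm chamfer at the mouth; a carrier's foot stands in it with the carrier's width along y.
- drying_stand: white stand, fixed; origin on the bench under hook_mid, x points from the hook's tip back to the panel. Foot 150 by 130 mm, 12 mm thick; upright back panel 130 mm wide, 317 mm high, its front face 70 mm to +x of the origin.
- hook_mid (a point): point on the axis of the drying stand's only hook, 215 mm above the bench. The hook is a level steel bar 8 mm thick along the stand's x, from the panel at +70 mm (thicker boss from +55) to -38 mm, where it turns up: tip's top 12 mm above the bar's axis, front at -42 mm. A hung carrier has its width along the stand's y, its frame's centre 68 mm below the bar's axis.
- media_bottle_0: bystander: clear bottle with orange cap, 74 mm across, 168 mm high; origin under its centre
- beaker_milky: bystander: translucent beaker, 104 by 112 mm, 166 mm high; origin under its centre
- spray_bottle: bystander: white dropper bottle, 47 mm across, 137 mm high; origin under its centre
- timer: bystander: white bench timer, 58 by 64 by 19 mm; origin under its centre
- tip_box: bystander: blue box with clear lid, 92 by 122 by 84 mm; origin under its centre
- jar_borate: bystander: white square jar with blue cap, 76 by 76 by 150 mm; origin under its centre

How it is judged:
By the outcome, as a careful person would: the job done as asked, in the order asked, and still so for the second after the job is handed in, with the robot touching nothing.
It also fails if it takes over 72 s, if anything falls off the work surface, if the arm or the gripper's body presses on something with over 40 N, if the wrist force passes 120 N, or if a joint passes its speed limit or range.

## Robot

A 6-joint arm with a two-finger parallel gripper is mounted at the origin on a cart in front of the work surface, level with it; the furniture and walls round the work are solid. World frame = base frame: x ahead of the robot, y to its left, z up, the work surface at z = 0. Lengths are in m, angles in rad, forces in N, time in s.
With the tool pointing down it reaches from about 0.275 to 0.75 m from the base axis. Payload 10.2 kg.
Tool frame: the origin (TCP) lies midway between the tips of the shut fingers; the grasp point (between the pads) lies 19 mm behind it (env.hold_point_z is the distance from the TCP to the grasp point, in m); x points along the fingers, z is the direction in which the jaws open and shut, and the axes are right-handed (so a half turn about x gives the same grasp; the last joint's range is limited). The gripper opens to 85 mm and grips with 20 to 120 N. Pads are 22 mm wide; open, the fingers measure 114 mm over their backs; the gripper's body (76 mm by 85 mm) begins 54 mm behind the grasp point. The pads swing forward as they close: fully open they stand 13 mm farther back than shut.
Start: joints at [1.122, 0.313, 1.498, -0, 1.331, -0.223], TCP at [0.118, 0.512, 0.231] pointing down, gripper open.
Joint ranges: [-2.94, 2.94], [-0.97, 2.17], [0.19, 2.56], [-1.23, 4.37], [0.02, 3.11], [-2.88, 2.88]. Speed limits (rad/s): [2.39, 2.39, 3.01, 3.14, 3.14, 3.14].

## Interface

Orientations are given as a unit quaternion [x, y, z, w].
In Python, from bench import env, kinematics, monitor, eyes, job gives the robot as it stands. The module is installed in compiled form; this text tells all that it offers. Calls block until the motion is done:
- env.reach(position, orientation): joint-space move of the TCP to a pose.
- env.movel(position, velocity=0.15, frame=None, guard=None): straight line of the TCP; frame=None keeps the orientation; velocity is the mean speed in m/s. With guard (N) it stops when the force on the tool has changed by that much, and returns True; else False.
- env.set_joints(angles): joint-space move.
- env.release() and env.close_gripper(effort=None): open the fingers fully, or close them until they stop; effort is the grip in N (None keeps the last).
- env.hold(seconds).
- kinematics.ik(position, orientation): joint angles nearest the present ones, or None.
- monitor.sense(): the state.
- eyes.grab_frame(name): name is "scene" or "top" or "wrist"; returns a dict with "frame" (480x640x3 uint8, red, green, blue), "mtx" (3x3 intrinsics, pixels), "view" (4x4, takes a point from world to camera coordinates). Camera axes: x right, y down, z forward; pixel columns grow to the right and rows downward; lengths in m; the calibration is good to about 2 mm. A picture is of the moment at which its call begins. There is no depth.
A pose or a line that the arm cannot do raises env.MotionError and nothing moves.
- job.hand_in(): hands the job in, once; it reports no verdict.
The state is a dict: "clock": time; "joints": joint angles; "qvel": joint speeds; "joint_efforts": joint torques, N m; "position": TCP position; "ee_rot": TCP orientation; "contact_force": force on the tool from outside, world axes, zero at the start; "ft_torque": the same for the moment, N m; "finger_gap": opening from 0.0 (shut) to 1.0 (fully open).
Only numpy, scipy, OpenCV 4.12 (cv2) and the standard library are available. Lean on these libraries where they do the work, as an engineer would, in place of code of your own. Each camera call takes 0.05 s, during which the arm holds its last target.

## Working session

There is one attempt and no reset: what is moved stays moved. The work goes in short steps, each a Python script; the robot and the scene stay as the last script left them, time stands still between calls to the robot, and variables do not carry over. Pictures are saved under pics/ and viewed, and the job is handed in when it is done.

```bash
mkdir -p pics; ls
python3 - <<'E'
from bench import env, kinematics, monitor, eyes, job
import cv2
s=monitor.sense(); print(s, env.hold_point_z)
for n in ["scene","top","wrist"]:
    f=eyes.grab_frame(n); cv2.imwrite(f"pics/{n}0.png",f["frame"][:,:,::-1]); print(n,f["mtx"].tolist(),f["view"].round(4).tolist())
E
```

```text
pics
{'clock': 0.0, 'joints': array([ 1.12159435e+00,  3.13427130e-01,  1.49846768e+00,  2.66309036e-05,
        1.33100625e+00, -2.23415939e-01]), 'qvel': array([-0.00086496, -0.00041608,  0.00037849,  0.00020693, -0.00028221,
        0.00159886]), 'joint_efforts': array([-8.20798032e-04, -4.12276196e+01, -2.59739131e+01, -1.48974304e-04,
        4.32958695e-03,  4.04844670e-06]), 'position': array([0.11742656, 0.51142283, 0.23073527]), 'ee_rot': array([-0.44068123,  0.55356583,  0.44029605,  0.55272445]), 'contact_force': array([-0.26047476,  0.04701143,  0.24715049]), 'ft_torque': array([0.02719949, 0.03500173, 0.00305664]), 'finger_gap': 0.9996179957257361} 0.0187
scene [[603.5588073562269, 0.0, 316.461643511492], [0.0, 603.5588073562269, 238.36294626652258], [0.0, 0.0, 1.0]] [[-0.905, -0.425, -0.0192, 0.4912], [-0.3168, 0.7034, -0.6363, 0.2496], [0.2839, -0.5698, -0.7712, 1.6837], [0.0, 0.0, 0.0, 1.0]]
top [[473.98026869073317, 0.0, 313.66430130313285], [0.0, 473.98026869073317, 239.3364154689368], [0.0, 0.0, 1.0]] [[-0.0248, -0.9996, -0.0118, 0.0033], [-0.992, 0.0261, -0.1234, 0.5708], [0.1237, 0.0087, -0.9923, 1.7097], [0.0, 0.0, 0.0, 1.0]]
wrist [[408.101099912094, 0.0, 323.6441239271535], [0.0, 408.101099912094, 240.48990575409343], [0.0, 0.0, 1.0]] [[0.2238, 0.9746, 0.0004, -0.5251], [0.9284, -0.2133, 0.3042, -0.0399], [0.2966, -0.0677, -0.9526, 0.3781], [0.0, 0.0, 0.0, 1.0]]
```

View pics/scene0.png

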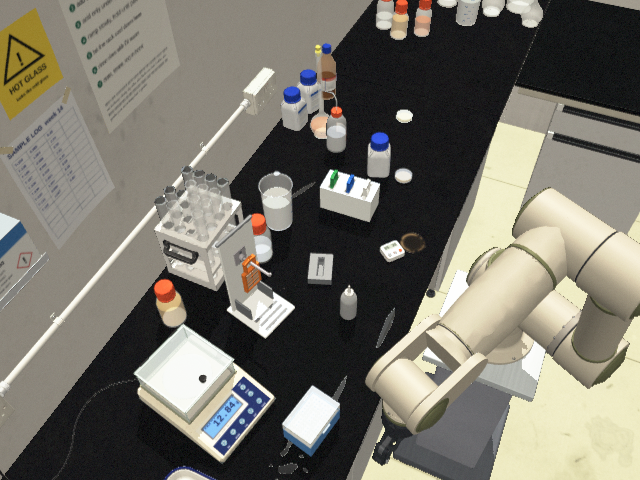

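View pics/top0.png

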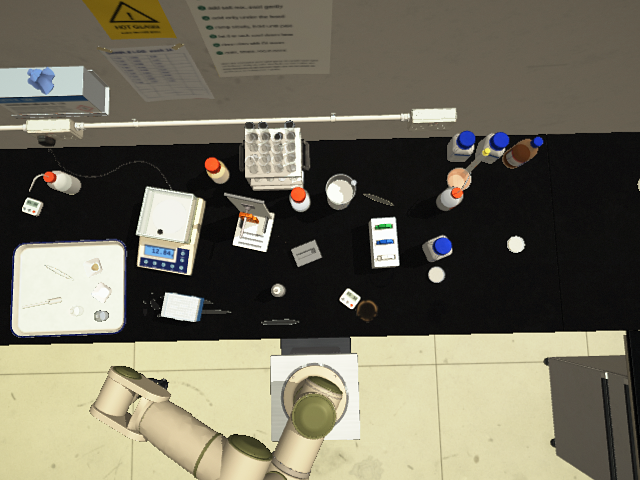

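View pics/wrist0.png

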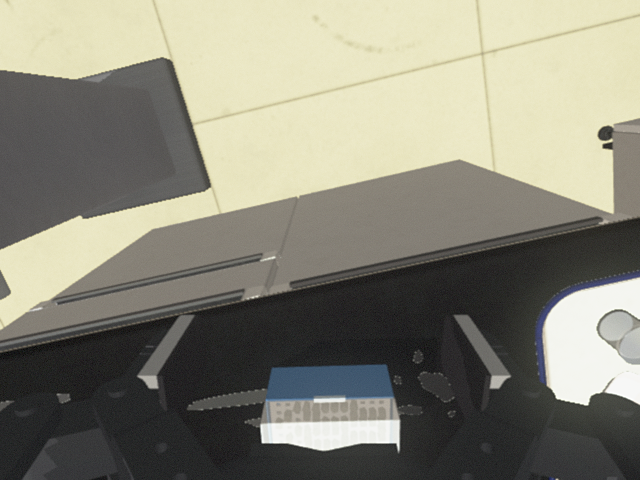

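```bash
cat > h.py <<'E'
from bench import env, kinematics, monitor, eyes, job
import cv2, numpy as np
from scipy.spatial.transform import Rotation as R
def ray(f,u,v):
    V=f["view"];M=f["mtx"]; c=-V[:3,:3].T@V[:3,3]
    d=V[:3,:3].T@np.linalg.inv(M)@np.array([u,v,1.]); return c,d/np.linalg.norm(d)
def onz(f,u,v,z):
    c,d=ray(f,u,v); return c+d*(z-c[2])/d[2]
def proj(f,p):
    q=f["view"][:3,:3]@np.array(p)+f["view"][:3,3]; q=f["mtx"]@q; return q[:2]/q[2]
def tri(obs):
    A=np.zeros((3,3));b=np.zeros(3)
    for c,d in obs:
        P=np.eye(3)-np.outer(d,d);A+=P;b+=P@c
    return np.linalg.solve(A,b)
def save(img,name): cv2.imwrite("pics/"+name,img[:,:,::-1])
E
python3 - <<'E'
import cv2
a=cv2.imread('pics/top0.png')
cv2.imwrite('pics/t_zoom.png',cv2.resize(a[180:290,220:420],None,fx=4,fy=4,interpolation=cv2.INTER_CUBIC))
a=cv2.imread('pics/scene0.png')
cv2.imwrite('pics/s_zoom.png',cv2.resize(a[160:340,210:400],None,fx=4,fy=3.3,interpolation=cv2.INTER_CUBIC))
E
```

```text
(no output)
```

View pics/t_zoom.png

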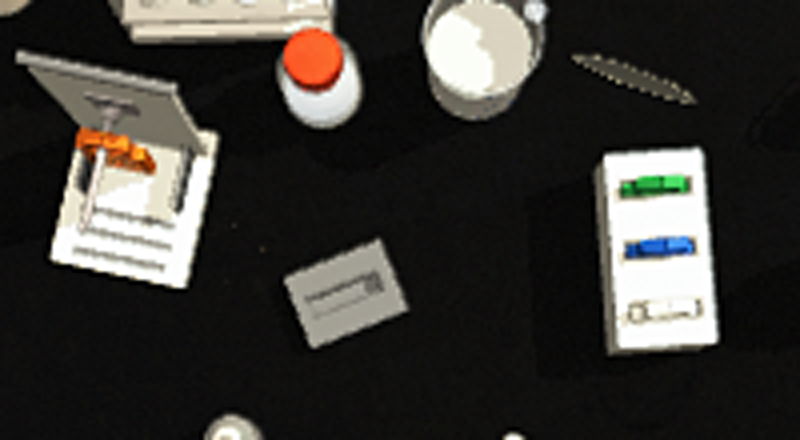

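View pics/s_zoom.png

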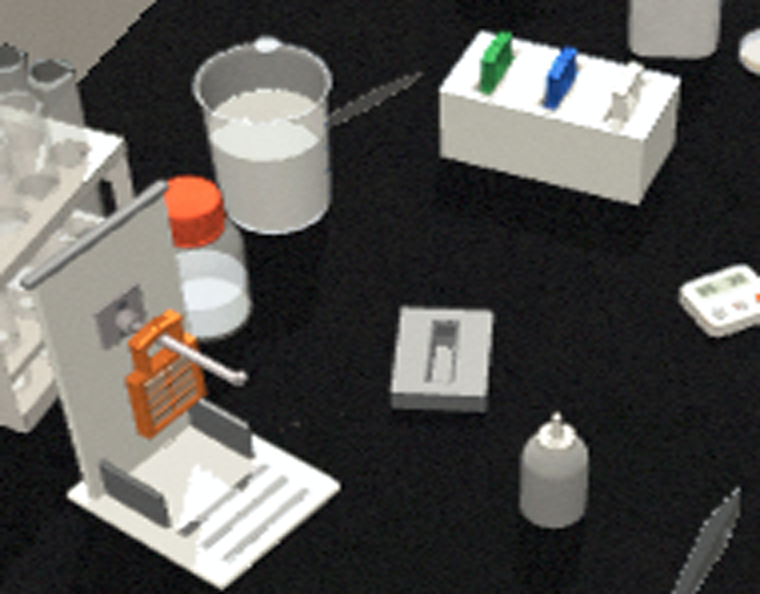

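Run:
```python
from h import *
t=eyes.grab_frame("top");s=eyes.grab_frame("scene");w=eyes.grab_frame("wrist")
Z=lambda x,y:(220+(x+.5)/4-.5,180+(y+.5)/4-.5)
def p(n,x,y,z): print(n,onz(t,*Z(x,y),z).round(4))
for c in [(603,152),(703,148),(718,342),(610,350)]: p("trough rim",*c,.094)
for c in [(656,246)]: p("blue top",*c,.13)
for c in [(283,277),(381,239),(409,312),(314,348)]: p("drip",*c,.024)
for c in [(305,298),(380,280)]: p("slot",*c,.024)
p("hooktip",85,225,.22); p("hook root",110,120,.215)
for c in [(50,262),(186,288),(217,135)]: p("foot",*c,.012)
p("beaker",480,45,.166);p("bottle",313,58,.168)
p("spray",232,430,.137)
st=monitor.sense()
c,_=ray(w,320,240); T=R.from_quat(st["ee_rot"])
print("cam in tool",T.inv().apply(c-st["position"]), T.as_matrix().round(3).tolist())
print("cam axes in tool",(T.inv().as_matrix()@w["view"][:3,:3].T).round(3).tolist())
for pt in [(0.43,-.2),(0.4,-.02),(0.45,.2)]:
    print(pt)
# jar
print("jar",onz(t,443,245,.15),"timer",onz(t,350,298,.02),"box",onz(t,182,305,.08))
```

```text
trough rim [ 0.6362 -0.2163  0.094 ]
trough rim [ 0.6374 -0.3056  0.094 ]
trough rim [ 0.4639 -0.3108  0.094 ]
trough rim [ 0.4593 -0.2155  0.094 ]
blue top [ 0.5463 -0.2549  0.13  ]
drip [0.5388 0.0758 0.024 ]
drip [ 0.5719 -0.0157  0.024 ]
drip [ 0.5034 -0.0398  0.024 ]
drip [0.4724 0.0485 0.024 ]
slot [0.5188 0.0559 0.024 ]
slot [ 0.5337 -0.0138  0.024 ]
hooktip [0.5655 0.2268 0.22  ]
hook root [0.6539 0.2063 0.215 ]
foot [0.5598 0.2938 0.012 ]
foot [0.5322 0.167  0.012 ]
foot [0.6759 0.1361 0.012 ]
beaker [ 0.7203 -0.106   0.166 ]
bottle [0.7124 0.038  0.168 ]
spray [0.3964 0.1153 0.137 ]
cam in tool [-1.41578294e-01  7.71116711e-02 -1.66395367e-05] [[-0.0, -0.975, 0.224], [-0.0, 0.224, 0.975], [-1.0, 0.0, -0.0]]
cam axes in tool [[-0.001, -0.304, 0.953], [0.0, -0.953, -0.304], [1.0, -0.0, 0.001]]
(0.43, -0.2)
(0.4, -0.02)
(0.45, 0.2)
jar [ 0.52525599 -0.45427143  0.15      ] timer [ 0.35312991 -0.13856971  0.02      ] box [0.34336849 0.45978783 0.08      ]
```

```bash
cat >> h.py <<'E'
def down(yaw):
    # tool z (jaw axis) = (-sin yaw... ) yaw=0 -> jaw along +y world, tool y=-x world
    B=np.array([[0,-1,0],[0,0,1],[-1,0,0]],float)
    return (R.from_euler('z',yaw)*R.from_matrix(B)).as_quat()
E
python3 - <<'E'
from h import *
for n,p in [("a",(.50,-.25,.30)),("b",(.48,.02,.30)),("c",(.46,.20,.33))]:
    if n=="a": env.reach((.40,.25,.33),down(0))
    env.reach(p,down(0)); env.hold(.2)
    f=eyes.grab_frame("wrist"); save(f["frame"],f"w_{n}.png"); np.savez(f"w_{n}.npz",**f)
    print(monitor.sense()["clock"],monitor.sense()["position"])
E
```

```text
3.875 [ 0.50019821 -0.24952373  0.30011862]
5.175 [0.48021181 0.01922377 0.29984852]
6.1833 [0.46035586 0.19893601 0.3298281 ]
```

View pics/w_a.png

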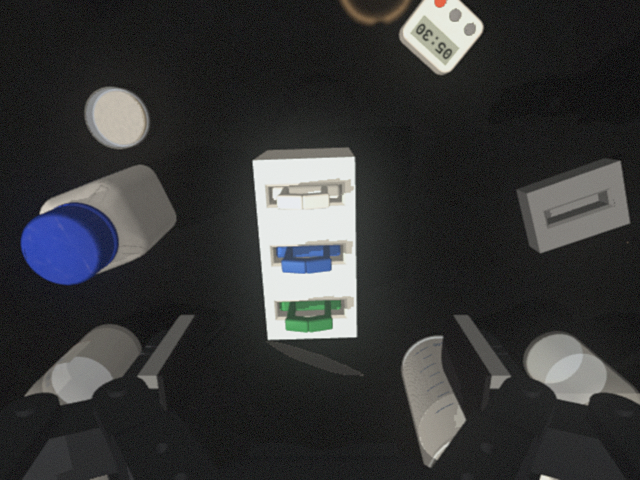

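View pics/w_b.png

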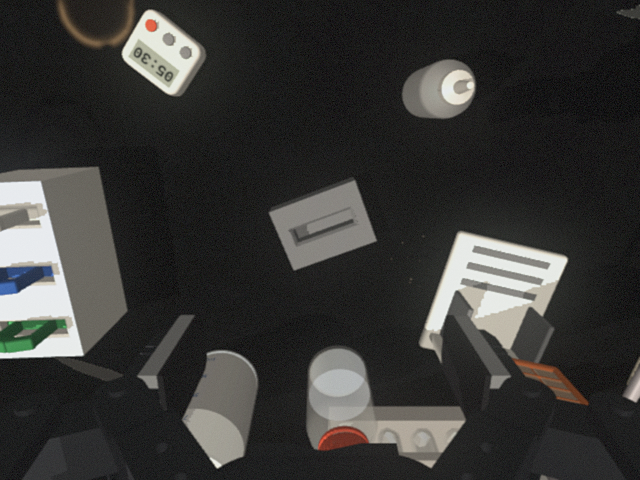

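View pics/w_c.png

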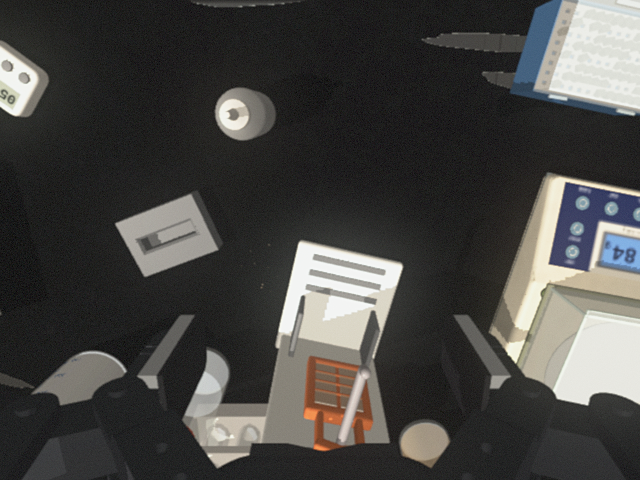

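Run:
```python
import cv2,numpy as np
for n,(x0,y0,x1,y1),k in [("a",(240,140,370,350),3),("b",(260,170,385,280),6),("c",(270,230,420,450),3.2)]:
    f=np.load(f"w_{n}.npz")["frame"]
    c=cv2.resize(f[y0:y1,x0:x1],None,fx=k,fy=k,interpolation=cv2.INTER_CUBIC)[:,:,::-1]
    if n=="b": c=cv2.convertScaleAbs(c,alpha=1.4)
    cv2.imwrite(f"pics/z_{n}.png",c[:600,:800])
f=np.load("w_b.npz")["frame"];print(f[225,265:385,0].tolist()); print(f[170:285,300,0].tolist())
f=np.load("w_a.npz")["frame"];print(f[225,245:365,1].tolist()); print(f[145:350,260,1].tolist())
```

```text
[28, 27, 35, 24, 32, 31, 35, 30, 48, 96, 129, 141, 137, 139, 136, 136, 140, 135, 138, 138, 138, 140, 140, 135, 135, 135, 138, 140, 138, 135, 136, 133, 136, 127, 121, 118, 107, 104, 101, 103, 100, 109, 127, 139, 138, 138, 138, 139, 136, 139, 138, 136, 137, 137, 136, 139, 137, 136, 136, 137, 138, 133, 141, 139, 139, 133, 134, 128, 113, 92, 80, 68, 62, 63, 61, 61, 60, 65, 70, 73, 86, 96, 101, 105, 112, 111, 108, 110, 111, 116, 119, 126, 134, 136, 135, 137, 138, 141, 135, 139, 138, 139, 138, 140, 140, 130, 82, 43, 23, 31, 26, 28, 26, 31, 31, 28, 33, 26, 19, 15]
[30, 32, 27, 27, 34, 27, 34, 19, 29, 28, 23, 32, 34, 33, 30, 28, 30, 29, 35, 31, 28, 32, 33, 33, 35, 36, 42, 65, 60, 65, 97, 136, 140, 135, 139, 133, 134, 139, 139, 140, 136, 135, 140, 135, 135, 136, 139, 133, 135, 138, 140, 139, 139, 135, 134, 118, 102, 102, 100, 99, 101, 98, 97, 101, 100, 98, 95, 83, 67, 64, 62, 75, 104, 111, 112, 121, 137, 137, 139, 135, 137, 140, 134, 137, 136, 140, 138, 138, 135, 134, 138, 139, 135, 141, 139, 139, 139, 130, 77, 36, 30, 32, 30, 26, 29, 27, 34, 35, 37, 35, 33, 31, 31, 26, 28]
[52, 52, 54, 48, 5
[... 788 characters left out ...]
235, 234, 235, 235, 235, 235, 235, 233, 236, 234, 235, 234, 233, 235, 234, 235, 234, 235, 235, 234, 235, 235, 235, 235, 234, 236, 235, 236, 236, 236, 236, 236, 236, 236, 237, 237, 238, 238, 238, 237, 238, 239, 237, 237, 239, 235, 233, 232, 233, 231, 232, 231, 230, 230, 231, 225, 200, 192, 186, 170, 158, 155, 139, 134, 135, 124, 126, 120, 104, 93, 75, 73, 74, 68, 55, 55, 41, 41, 49, 42, 47, 50, 44, 45, 48, 42, 46, 44, 49, 48, 42, 55, 48, 48, 47, 48, 45, 48, 51, 49, 46, 44, 50, 53, 48, 48, 44, 51, 43, 49, 46, 49, 49, 46, 49, 45, 48, 41, 44, 47, 48, 48, 46, 44, 48, 44, 43, 48, 45, 42, 46, 41, 43, 41, 42, 40, 42, 40, 46, 40, 40, 48, 42, 37, 44, 39, 40, 42, 35, 44, 42, 39, 43, 36, 39, 40, 38, 34]
```

View pics/z_a.png

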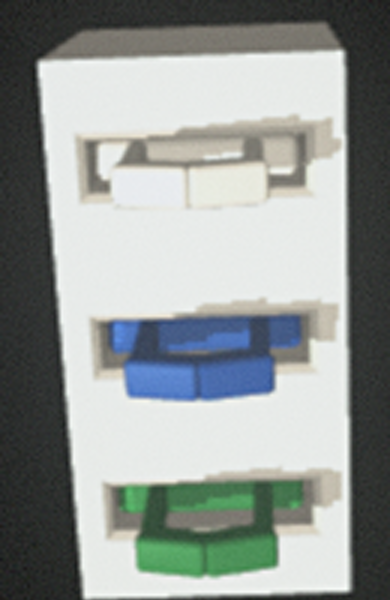

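View pics/z_b.png

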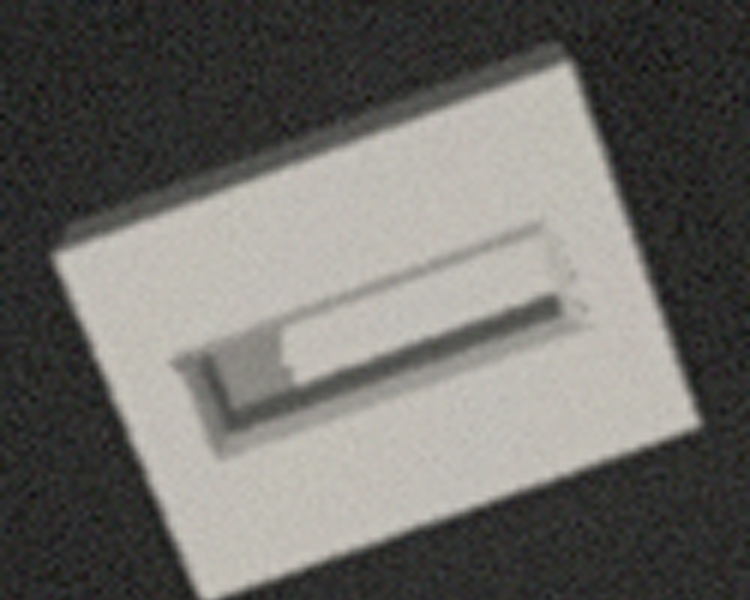

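View pics/z_c.png

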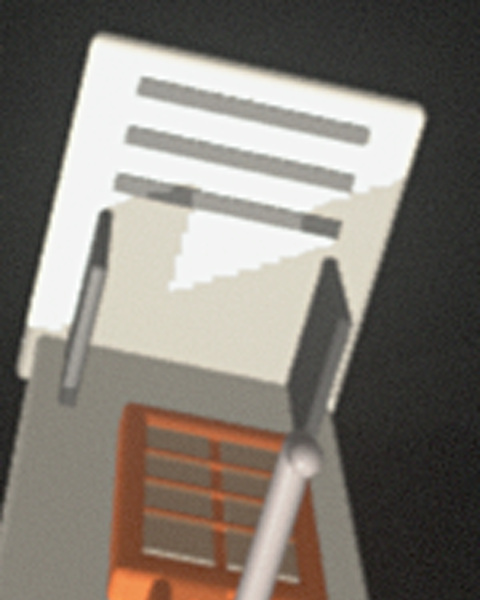

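```bash
cat >> h.py <<'E'
def rect(f,mask,z):
    n,l,st,_=cv2.connectedComponentsWithStats(mask.astype(np.uint8))
    i=1+np.argmax(st[1:,4]); m=(l==i).astype(np.uint8)
    c=max(cv2.findContours(m,cv2.RETR_EXTERNAL,cv2.CHAIN_APPROX_NONE)[0],key=len)[:,0]
    c=cv2.convexHull(c)[:,0]
    P=np.array([onz(f,u,v,z)[:2] for u,v in c])
    return cv2.minAreaRect((P*1000).astype(np.float32)),c
E
python3 - <<'E'
from h import *
a=dict(np.load("w_a.npz"));b=dict(np.load("w_b.npz"))
f=a["frame"]; m=(f.min(2)>170); m[:,:245]=0;m[:,365:]=0; m[:145]=0;m[350:]=0
print(rect(a,m,.094)[0])
f=b["frame"].astype(int); m=(f[:,:,0]>85); m[:,:262]=0;m[:,385:]=0;m[:172]=0;m[280:]=0
print(rect(b,m,.024)[0])
g=np.zeros((480,640),bool)
# slot outer chamfer corners clicked in z_b (scale 6, origin 260,170)
for x,y in [(172,358),(540,222),(590,325),(222,458)]: print(onz(b,260+x/6-.4,170+y/6-.4,.024)*1000)
# blue ear: shoulder/top in view a (scale 3, origin 240,140) top of ear z=.094+.034
for x,y in [(127,358),(270,352),(127,393),(272,393)]: print("ear",onz(a,240+x/3,140+y/3,.126)*1000)
for x,y in [(95,320),(310,316),(312,366),(97,372)]: print("slot",onz(a,240+x/3,140+y/3,.094)*1000)
E
```

```text
((547.5852661132812, -263.3949890136719), (171.808349609375, 85.78165435791016), 1.9968563318252563)
((520.8082885742188, 18.485511779785156), (70.72531127929688, 96.52979278564453), 20.661954879760742)
[524.0192574  -18.28874019  24.        ]
[499.45092226  46.56183904  24.        ]
[518.07873333  55.731461    24.        ]
[542.73966544  -9.8222853   24.        ]
ear [ 540.55420195 -283.16613754  126.        ]
ear [ 538.7696332 -243.8715955  126.       ]
ear [ 550.90311571 -283.47390398  126.        ]
ear [ 550.87416616 -243.24555376  126.        ]
slot [ 540.32633727 -295.80035851   94.        ]
slot [ 539.0119362  -231.38655873   94.        ]
slot [ 555.00067166 -230.5265057    94.        ]
slot [ 556.99630675 -295.82137127   94.        ]
```

Run:
```python
from h import *
y=np.deg2rad(2.0); q=down(y)
env.movel((.46,.2,.36),velocity=.3)
env.reach((.5476,-.2634,.23),q)
print(env.movel((.5476,-.2634,.103),velocity=.12,guard=15))
f=eyes.grab_frame("wrist"); save(f["frame"],"g1.png")
env.close_gripper(50); s=monitor.sense(); print(s["finger_gap"],s["contact_force"],s["clock"],s["position"])
f=eyes.grab_frame("wrist"); save(f["frame"],"g2.png")
```

```text
False
0.46631055329454824 [ 0.30031362 -0.7250493   4.56085746] 9.975 [ 0.54786233 -0.2636284   0.10358296]
```

View pics/g2.png

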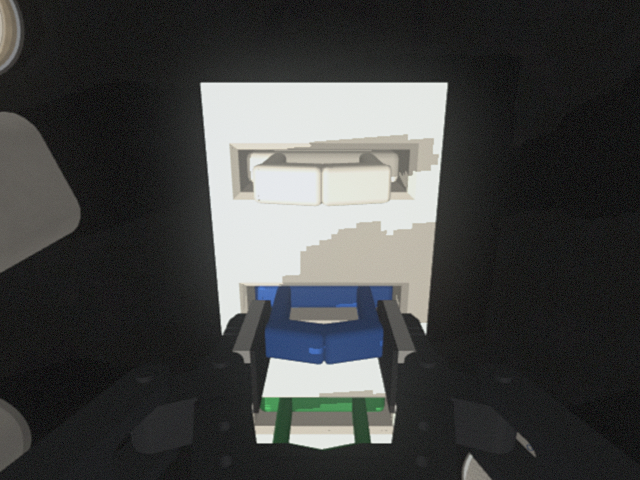

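Run:
```python
from h import *
q=down(np.deg2rad(2.0))
p=monitor.sense()["position"]
env.movel((.5476,-.2634,.24),velocity=.12)
s=monitor.sense();print(s["finger_gap"],s["contact_force"])
q2=down(np.deg2rad(20.7))
env.reach((.521,.0185,.24),q2)
env.movel((.521,.0185,.142),velocity=.15); env.hold(.2)
s=monitor.sense();print(s["contact_force"],s["clock"],s["position"],R.from_quat(s["ee_rot"]).as_matrix().round(3).tolist())
for n in("wrist","scene","top"):
    f=eyes.grab_frame(n); save(f["frame"],f"l_{n}.png"); np.savez(f"l_{n}.npz",**f)
```

```text
0.46924226188400037 [ 1.24152681  0.55218438 -0.99637769]
[-0.00368849  0.01756532 -1.1372757 ] 13.4083 [0.52136866 0.01840973 0.14279801] [[0.001, -0.935, -0.353], [-0.0, -0.353, 0.935], [-1.0, -0.001, -0.001]]
```

View pics/l_wrist.png

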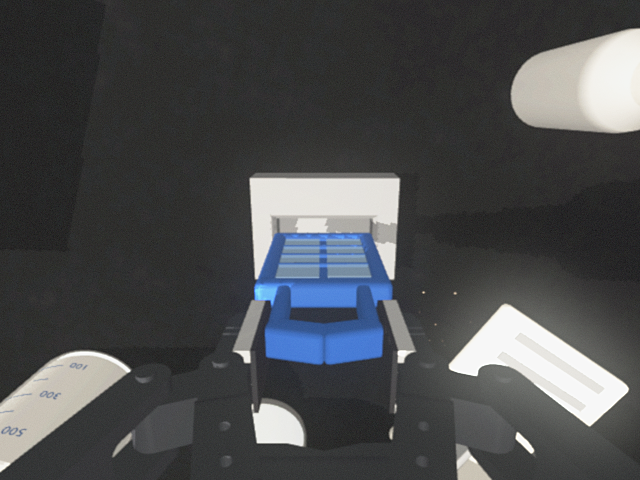

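View pics/l_scene.png

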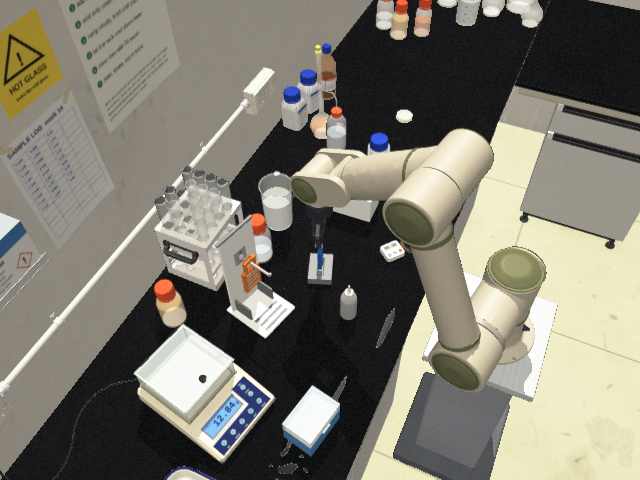

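Run:
```python
from h import *
f=dict(np.load("l_wrist.npz"))
c=np.array([.5214,.0184,.1428-.0573]); r=R.from_euler('z',20.7,degrees=True)
for n,p in [("foot f",(-6,30,-40)),("foot f",(-6,-30,-40)),("shoulder f",(-6,30,40)),("shoulder f",(-6,-30,40)),("shoulder b",(6,30,40)),("ear top b",(6,20,78)),("ear f",(-6,20,80))]:
    print(n,proj(f,c+r.apply(np.array(p)/1000)).round(1))
b=lambda p:proj(f,np.array([.5208,.0185,.024])+r.apply(np.array(p)/1000)).round(1)
print("drip",b((-35,48,0)),b((-35,-48,0)),b((-10.75,-35,0)),b((-10.75,35,0)))
i=f["frame"][160:380,220:420]; save(cv2.resize(i,None,fx=3.5,fy=2.7),"l_z.png")
```

```text
foot f [373.1 232. ]
foot f [274.9 232. ]
shoulder f [394.9 286. ]
shoulder f [253.4 286. ]
shoulder b [393.4 311.5]
ear top b [382.2 363.5]
ear f [384.7 335.9]
drip [399.7 178. ] [249.3 178. ] [271.2 214.9] [377.8 214.9]
```

View pics/l_z.png

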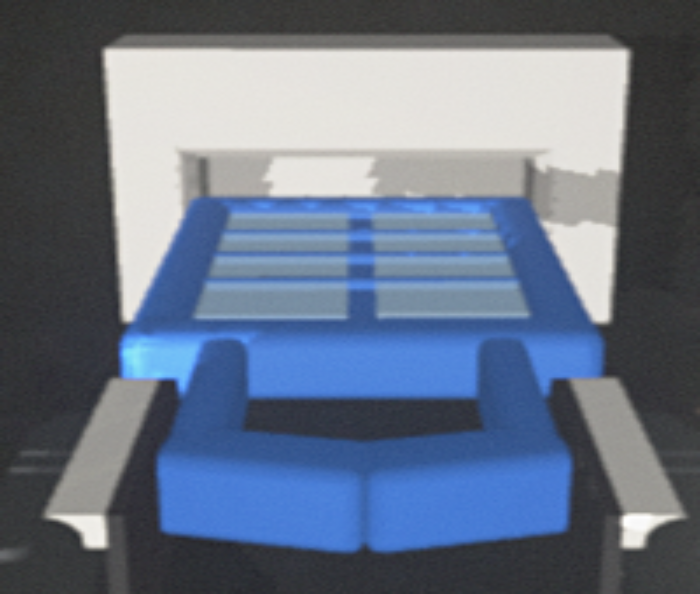

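Run:
```python
from h import *
print(env.movel((.521,.0185,.1005),velocity=.06,guard=12))
s=monitor.sense();print(s["contact_force"],s["position"],s["clock"],s["ft_torque"])
f=eyes.grab_frame("wrist"); save(f["frame"],"i1.png")
```

```text
True
[-0.83568069 -0.02840193  5.53067312] [0.52107042 0.01845969 0.10152824] 14.2167 [0.18847436 0.13818928 0.02645212]
```

View pics/i1.png

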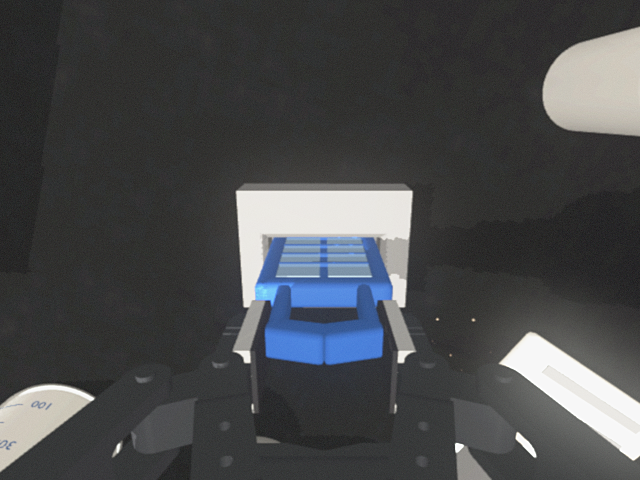

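```bash
cat >> h.py <<'E'
def horiz(yaw,pitch,up=1):
    # tool x along yaw heading, pitched down by pitch; up=1: tool y up (camera above), tool z = x cross y
    x=np.array([np.cos(pitch),0,-np.sin(pitch)]); y=up*np.array([np.sin(pitch),0,np.cos(pitch)])
    M=np.column_stack([x,y,np.cross(x,y)])
    return (R.from_euler('z',yaw)*R.from_matrix(M)).as_quat()
E
python3 - <<'E'
from h import *
env.release(); env.hold(.2)
s=monitor.sense();print(s["contact_force"],s["finger_gap"])
env.movel((.521,.0185,.20),velocity=.2)
env.reach((.44,.12,.36),down(np.deg2rad(-12)))
env.hold(.1)
for n in("wrist","scene","top"):
    f=eyes.grab_frame(n); save(f["frame"],f"r_{n}.png"); np.savez(f"r_{n}.npz",**f)
print(monitor.sense()["clock"])
for up in(1,-1):
  for ph in (0,10,15,25):
    for n,c,yw in [("drip",(.5208,.0185,.052),20.7),("drip_pre",(.5208-.11,.0185-.04,.06),20.7),("hook",(.6,.219,.155),-12.5),("hookpre",(.6-.12,.219+.026,.175),-12.5)]:
        q=horiz(np.deg2rad(yw),np.deg2rad(ph),up); x=R.from_quat(q).apply([1,0,0])
        j=kinematics.ik(np.array(c)+.016*x,q); print(up,ph,n,None if j is None else np.round(j,2))
E
```

```text
[ 0.28927348 -0.34790767 -0.04235507] 1.0024195186582852
16.7083
1 0 drip [-0.61  0.99  2.27  2.17  1.64 -1.67]
1 0 drip_pre [-1.09  1.1   2.5   1.68  1.62 -2.03]
1 0 hook [ 0.38  0.74  1.93  3.79  1.19 -1.85]
1 0 hookpre [ 0.57  0.62  2.14  3.97  1.3  -1.85]
1 10 drip [-0.6   0.85  2.31  2.18  1.41 -1.59]
1 10 drip_pre [-1.07  0.93  2.55  1.76  1.45 -1.91]
1 10 hook [ 0.37  0.64  1.93  3.89  0.95 -1.95]
1 10 hookpre [ 0.56  0.51  2.13  4.06  1.06 -1.97]
1 15 drip [-0.59  0.78  2.31  2.18  1.28 -1.53]
1 15 drip_pre [-1.04  0.83  2.56  1.8   1.36 -1.83]
1 15 hook [ 0.37  0.6   1.92  3.95  0.83 -2.02]
1 15 hookpre [ 0.56  0.46  2.12  4.13  0.95 -2.04]
1 25 drip [-0.55  0.65  2.3   2.15  1.02 -1.4 ]
1 25 drip_pre None
1 25 hook [ 0.35  0.53  1.89  4.17  0.61 -2.25]
1 25 hookpre [ 0.53  0.37  2.09  4.32  0.73 -2.27]
-1 0 drip [-0.61  0.99  2.27  2.17  1.64  1.47]
-1 0 drip_pre [-1.09  1.1   2.5   1.68  1.62  1.11]
-1 0 hook [0.38 0.74 1.93 3.79 1.19 1.29]
-1 0 hookpre [0.57 0.62 2.14 3.97 1.3  1.29]
-1 10 drip [-0.6   0.85  2.31  2.18  1.41  1.56]
-1 10 drip_pre [-1.07  0.93  2.55  1.76  1.45  1.24]
-1 10 hook [0.37 0.64 1.93 3.89 0.95 1.19]
-1 10 hookpre [0.56 0.51 2.13 4.06 1.06 1.18]
-1 15 drip [-0.59  0.78  2.31  2.18  1.28  1.61]
-1 15 drip_pre [-1.04  0.83  2.56  1.8   1.36  1.32]
-1 15 hook [0.37 0.6  1.92 3.95 0.83 1.12]
-1 15 hookpre [0.56 0.46 2.12 4.13 0.95 1.1 ]
-1 25 drip [-0.55  0.65  2.3   2.15  1.02  1.74]
-1 25 drip_pre None
-1 25 hook [0.35 0.53 1.89 4.17 0.61 0.89]
-1 25 hookpre [0.53 0.37 2.09 4.32 0.73 0.87]
```

View pics/r_wrist.png

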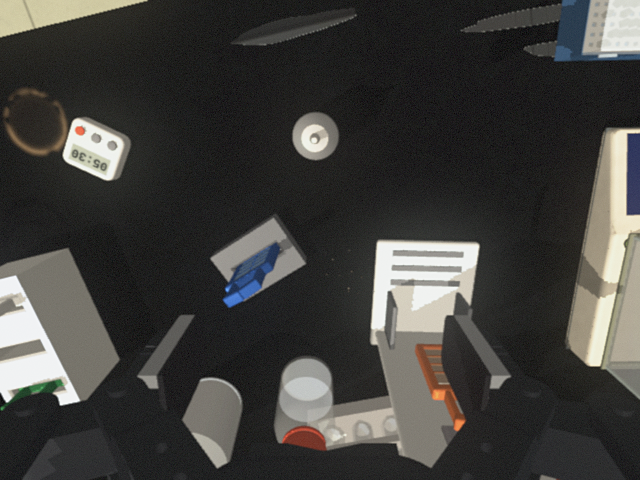

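View pics/r_scene.png

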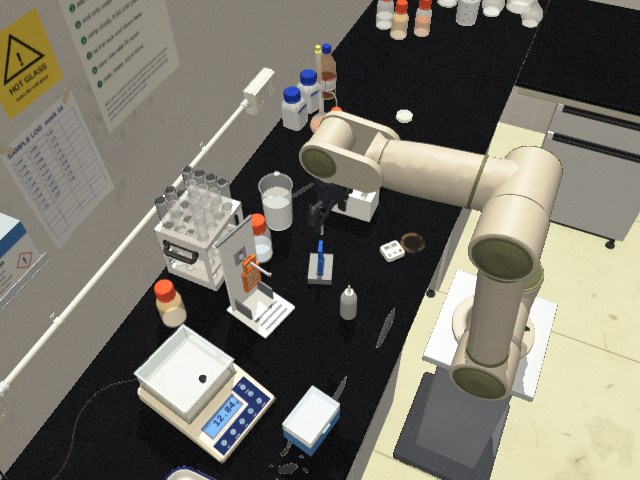

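View pics/r_top.png

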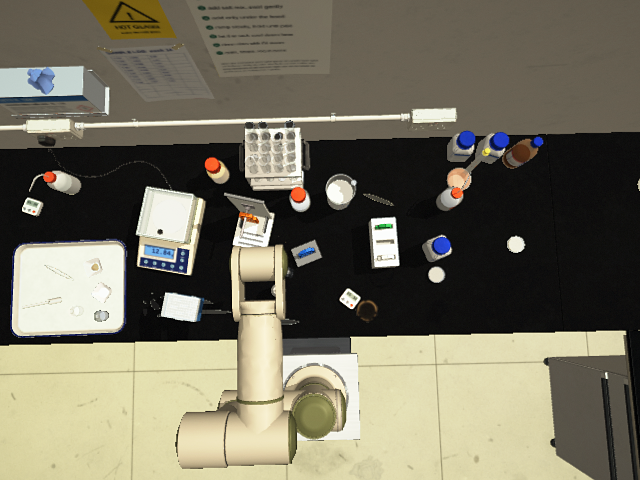

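Run:
```python
from h import *
t=dict(np.load("r_top.npz"));s=dict(np.load("r_scene.npz"));w=dict(np.load("w_c.npz"));r=dict(np.load("r_wrist.npz"))
i=s["frame"][190:340,220:300]; save(cv2.resize(i,None,fx=7,fy=4,interpolation=cv2.INTER_CUBIC),"hz_s.png")
i=cv2.imread("pics/top0.png")[180:260,220:290,::-1]; save(cv2.resize(i,None,fx=8,fy=7,interpolation=cv2.INTER_CUBIC),"hz_t.png")
for f,nm,box in[(w,"w",(275,225,425,330)),(r,"r",(360,225,500,330))]:
    x0,y0,x1,y1=box; m=np.zeros((480,640),np.uint8); m[y0:y1,x0:x1]=(f["frame"].min(2)[y0:y1,x0:x1]>150)
    rc,c=rect(f,m,.012); P=np.array([onz(f,u,v,.012)[:2]*1000 for u,v in c]).round(0).tolist(); print(nm,rc,P)
```

```text
w ((603.7301025390625, 217.88284301757812), (128.700927734375, 121.54000854492188), 76.48280334472656) [[531.0, 173.0], [543.0, 227.0], [552.0, 264.0], [556.0, 280.0], [559.0, 290.0], [560.0, 292.0], [563.0, 293.0], [564.0, 293.0], [581.0, 290.0], [636.0, 276.0], [648.0, 273.0], [648.0, 142.0], [644.0, 142.0], [631.0, 145.0], [544.0, 166.0], [534.0, 169.0], [532.0, 170.0], [531.0, 172.0]]
r ((605.7549438476562, 216.81893920898438), (128.9652862548828, 125.3003921508789), 76.47769165039062) [[538.0, 202.0], [550.0, 254.0], [559.0, 290.0], [561.0, 293.0], [569.0, 292.0], [578.0, 290.0], [639.0, 275.0], [642.0, 273.0], [672.0, 234.0], [652.0, 141.0], [650.0, 140.0], [641.0, 142.0], [561.0, 161.0], [542.0, 166.0], [532.0, 169.0], [531.0, 170.0]]
```

View pics/hz_s.png

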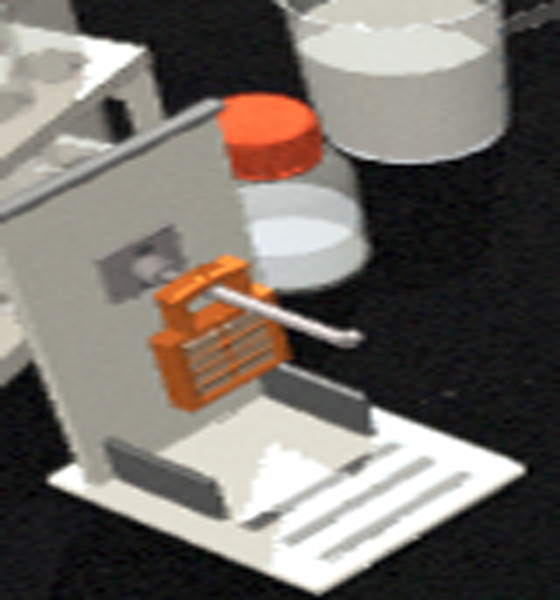

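View pics/hz_t.png

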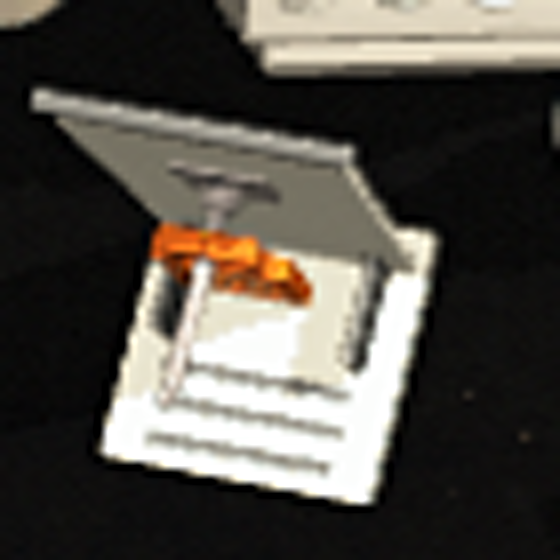

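Run:
```python
from h import *
t=eyes.grab_frame("top");s=dict(np.load("r_scene.npz"));w=dict(np.load("w_c.npz"))
o=[ray(t,241.,236.2),ray(s,269.7,274.0),ray(w,364.2,372.7)]
yw=np.deg2rad(-13.5);X=np.array([np.cos(yw),np.sin(yw),0]);Y=np.array([-X[1],X[0],0])
for k in [(0,1,2),(0,1),(0,2),(1,2)]:
    p=tri([o[i] for i in k]); print(k,(p*1000).round(1),"lat",p@Y*1000,"lon",p@X*1000,[ (proj(f,p)).round(1).tolist() for f in(t,s,w)])
# foot lateral 352.8 ; assume tip z .223 -> from w ray
for f,u,v in [(t,241.,236.2),(s,269.7,274),(w,364.2,372.7)]:
    p=onz(f,u,v,.223); print("z.223",(p*1000).round(1),p@Y*1000,p@X*1000)
# panel top edge front in top view (z=.317): ends hz_t (40,108),(350,160)
for x,y in [(40,110),(350,162)]:
    p=onz(t,220+x/8,180+y/7,.317); print("panel",p*1000,p@Y*1000,p@X*1000)
```

```text
(0, 1, 2) [564.2 227.2 219.3] lat 352.6557429257039 lon 495.57278006801806 [[240.8, 236.3], [269.5, 274.0], [363.1, 372.5]]
(0, 1) [564.4 226.6 218.3] lat 352.10385258338425 lon 495.91617510692265 [[241.0, 236.3], [269.6, 274.0], [362.1, 371.9]]
(0, 2) [564.7 227.4 218.7] lat 352.901303383292 lon 495.9783600248041 [[240.8, 236.2], [269.4, 274.1], [363.2, 372.5]]
(1, 2) [563.3 227.9 220.6] lat 353.1211403310966 lon 494.53879015623556 [[240.5, 236.5], [269.7, 274.0], [364.2, 372.5]]
z.223 [564.  225.9 223. ] 351.3477884214282 495.68010194894225
z.223 [562.2 229.4 223. ] 354.3426072425495 493.1216583083919
z.223 [561.8 227.6 223. ] 352.4630863977513 493.09617652876943
panel [680.2494147  259.90524211 317.        ] 411.5251117125632 600.7803954043321
panel [653.32379914 138.94079086 317.        ] 287.6172577496938 602.8373270839
```

Run:
```python
from h import *
q=down(np.deg2rad(20.7))
env.reach((.521,.0185,.20),q)
print(env.movel((.521,.0185,.062),velocity=.12,guard=12))
f=eyes.grab_frame("wrist"); save(f["frame"],"k0.png")
env.close_gripper(60); s=monitor.sense(); print(s["finger_gap"],s["contact_force"],s["clock"],s["position"])
f=eyes.grab_frame("wrist"); save(f["frame"],"k1.png")
```

```text
False
0.6865345030651778 [-0.71124017  1.43540029  5.71131856] 19.3083 [0.5214347  0.01847547 0.06282832]
```

View pics/k0.png

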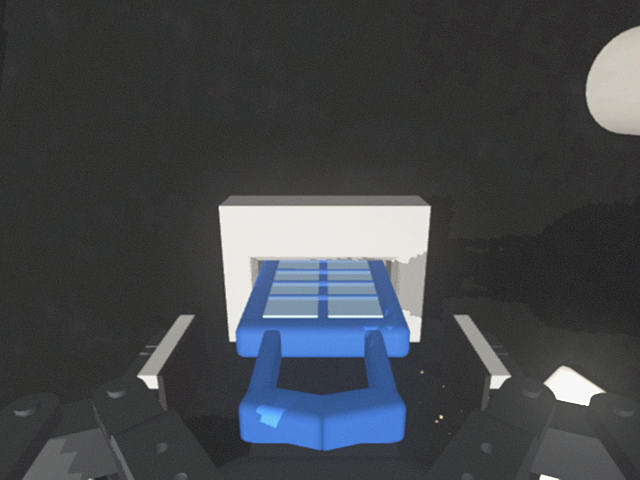

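View pics/k1.png

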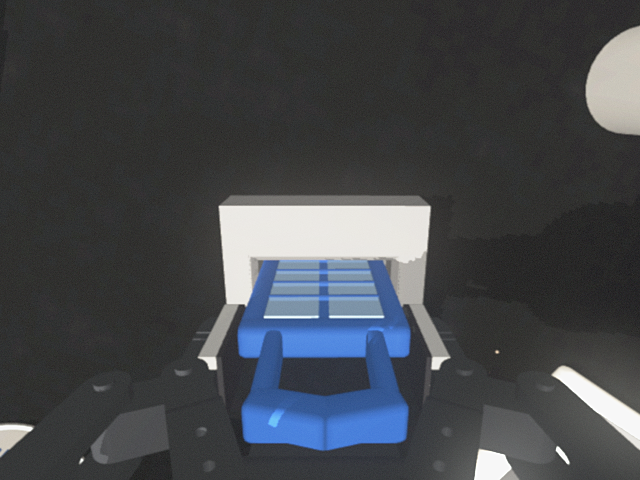

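Run:
```python
from h import *
print(env.movel((.521,.0185,.11),velocity=.06)); s=monitor.sense();print(s["finger_gap"],s["contact_force"])
env.movel((.521,.0185,.25),velocity=.2)
yw=np.deg2rad(-13.5);X=np.array([np.cos(yw),np.sin(yw),0]);Y=np.array([-X[1],X[0],0])
P=lambda lon,lat,z: lon*X+lat*Y+np.array([0,0,z])
# centre = TCP-0.0185 in z ; want centre .163 -> TCP .1815
env.reach(P(.533-.135,.3527,.25),down(yw))
env.movel(P(.533-.135,.3527,.1815),velocity=.2); env.hold(.3)
s=monitor.sense();print(s["finger_gap"],s["contact_force"],s["clock"],s["position"],P(.398,.3527,.1815))
for n in("wrist","scene","top"):
    f=eyes.grab_frame(n); save(f["frame"],f"m_{n}.png"); np.savez(f"m_{n}.npz",**f)
```

```text
False
0.6816182819499184 [-0.52531345 -0.5583102  -1.99254665]
0.6866543612160108 [ 0.5867188  -0.3392382  -2.28621586] 22.9417 [0.46968697 0.25008535 0.18236084] [0.46933941 0.25004362 0.1815    ]
```

View pics/m_wrist.png

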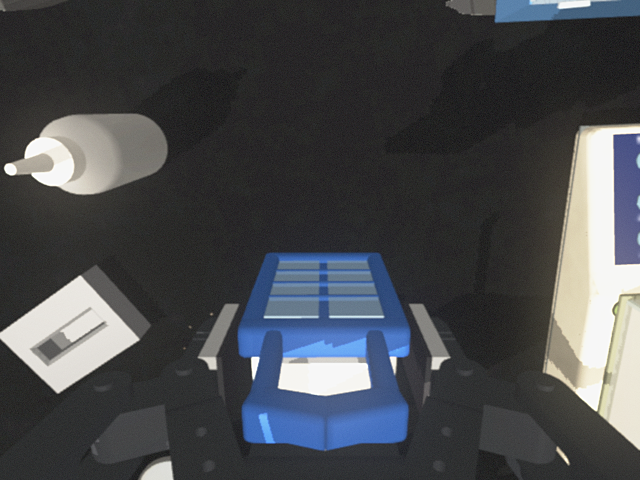

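View pics/m_scene.png

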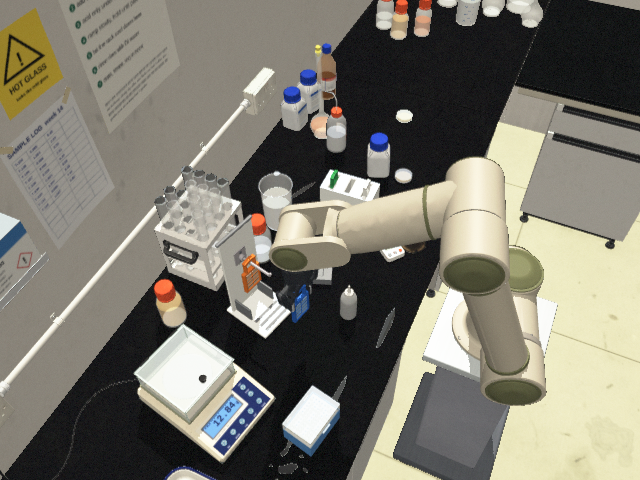

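View pics/m_top.png

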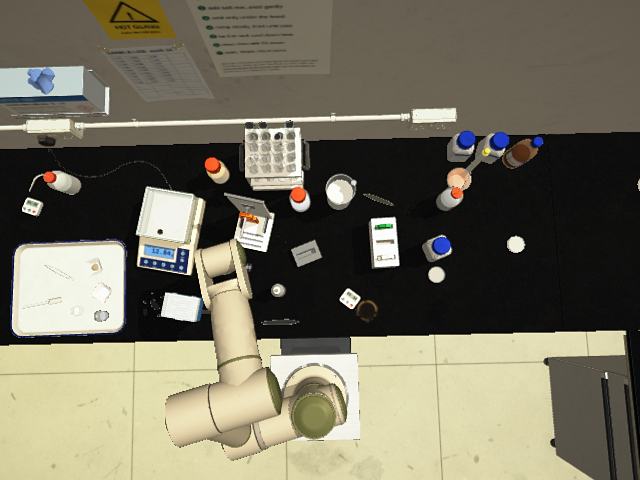

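Run:
```python
from h import *
w,s,t=[dict(np.load(f"m_{n}.npz")) for n in("wrist","scene","top")]
p=np.array([.4697,.2501,0]); r=R.from_euler('z',-13.5,degrees=True)
for z in(.3,.35,.4,.45,.5): print(z,proj(s,p+[0,0,z]).round(),proj(t,p+[0,0,z]).round(), proj(s,p+r.apply([0,.09,z])).round(),proj(t,p+r.apply([0,.09,z])).round())
c=p+[0,0,.1824-.0188]
for q in [(-6,30,-40),(-6,-30,-40),(-6,30,40),(-6,-30,40),(6,20,78)]: print(q,proj(w,c+r.apply(np.array(q)/1e3)).round(1))
save(cv2.resize(s["frame"][180:340,220:380],None,fx=4,fy=3.7,interpolation=cv2.INTER_CUBIC),"mz.png")
```

```text
0.3 [297. 274.] [229. 263.] [272. 299.] [201. 257.]
0.35 [296. 262.] [226. 262.] [271. 287.] [197. 256.]
0.4 [295. 248.] [223. 261.] [269. 274.] [193. 254.]
0.45 [294. 234.] [219. 259.] [267. 260.] [188. 253.]
0.5 [293. 219.] [215. 258.] [265. 245.] [183. 251.]
(-6, 30, -40) [380.6 253.2]
(-6, -30, -40) [265.3 253.3]
(-6, 30, 40) [412.9 333.5]
(-6, -30, 40) [233.3 333.7]
(6, 20, 78) [401.9 453.2]
```

View pics/mz.png

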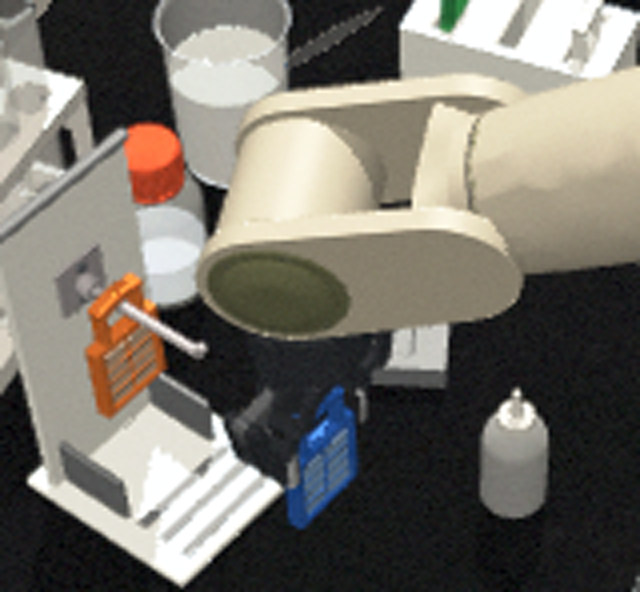

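```bash
cat >> h.py <<'E'
yw=np.deg2rad(-13.5);X=np.array([np.cos(yw),np.sin(yw),0]);Y=np.array([-X[1],X[0],0])
P=lambda lon,lat,z: lon*X+lat*Y+np.array([0,0,z])
E
python3 - <<'E'
from h import *
print(env.movel(P(.533-.048,.3527,.1812),velocity=.1,guard=6)); s=monitor.sense();print(s["contact_force"],s["position"])
for n in("wrist","scene"):
    f=eyes.grab_frame(n); save(f["frame"],f"n_{n}.png"); np.savez(f"n_{n}.npz",**f)
fr=f["frame"]; save(cv2.resize(fr[180:320,210:330],None,fx=6,fy=4.2,interpolation=cv2.INTER_CUBIC),"nz.png")
E
```

```text
False
[ 0.19405437 -0.1119819  -1.96186231] [0.55357306 0.22990067 0.18121229]
```

View pics/n_wrist.png

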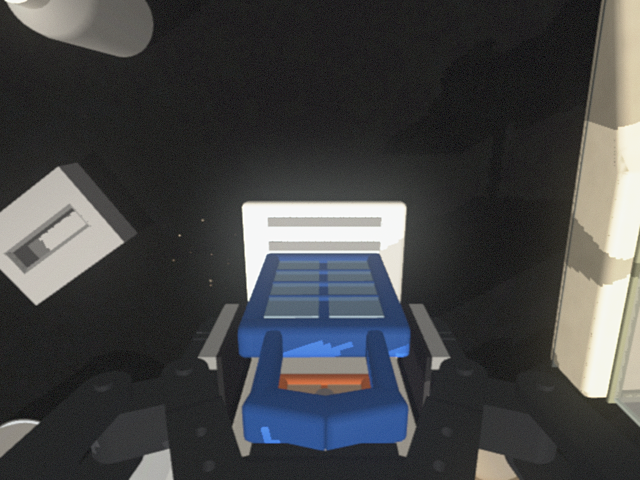

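View pics/nz.png

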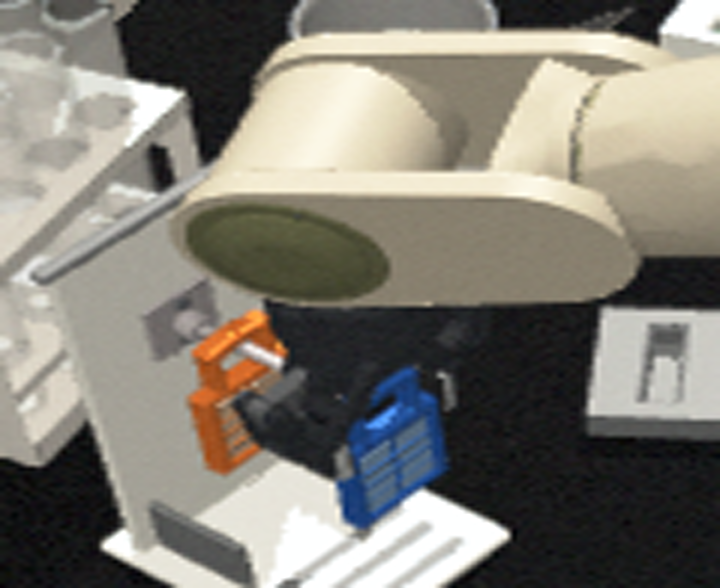

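Run:
```python
from h import *
print(env.movel(P(.533-.006,.3527,.1810),velocity=.05,guard=5)); s=monitor.sense();print(s["contact_force"],s["position"],s["position"]@X,s["clock"])
for n in("wrist","scene"):
    f=eyes.grab_frame(n); save(f["frame"],f"o_{n}.png"); np.savez(f"o_{n}.npz",**f)
fr=f["frame"]; save(cv2.resize(fr[180:320,210:330],None,fx=6,fy=4.2,interpolation=cv2.INTER_CUBIC),"oz.png")
```

```text
False
[-0.10059019 -0.21665043 -0.99551532] [0.59459232 0.22004445 0.18103364] 0.5267953286526251 25.2
```

View pics/o_wrist.png

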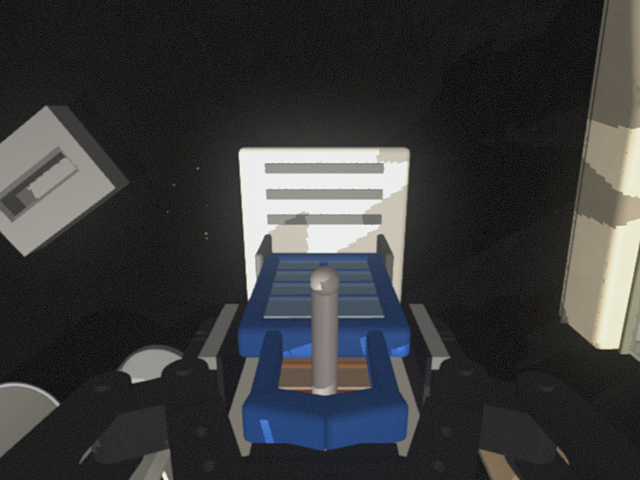

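View pics/oz.png

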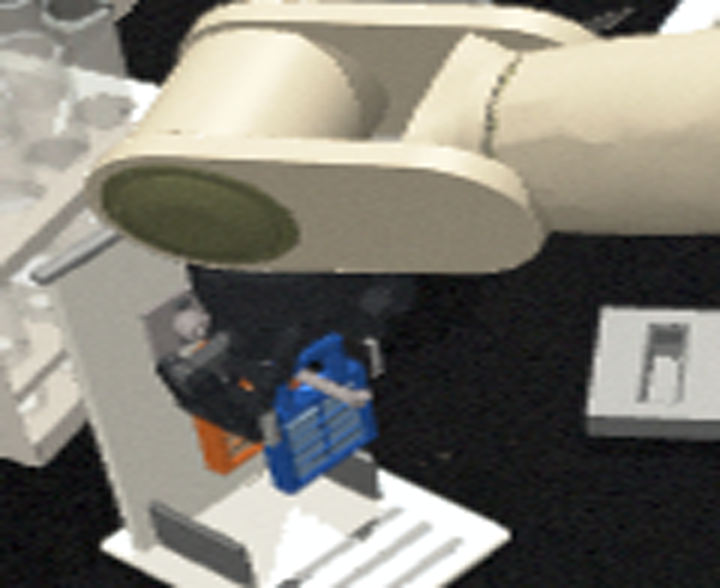

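Run:
```python
from h import *
print(env.movel(P(.527,.3527,.170),velocity=.06,guard=5))
print(env.movel(P(.527,.3527,.1635),velocity=.015,guard=3)); s=monitor.sense();print(s["contact_force"],s["position"],s["clock"])
for n in("wrist","scene"):
    f=eyes.grab_frame(n); save(f["frame"],f"p_{n}.png"); np.savez(f"p_{n}.npz",**f)
```

```text
False
True
[-0.68282911 -0.1733404   3.54663712] [0.59499333 0.21995143 0.16570013] 26.0
```

View pics/p_wrist.png

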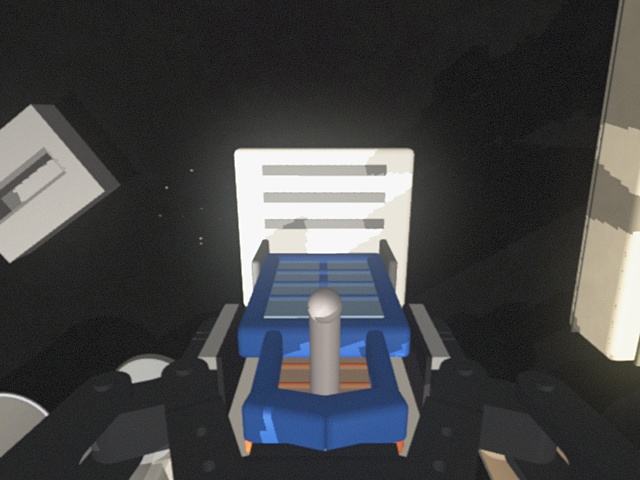

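Run:
```python
from h import *
env.release(); env.hold(.4)
s=monitor.sense();print(s["contact_force"],s["finger_gap"],s["clock"])
f=eyes.grab_frame("wrist"); save(f["frame"],"q_wrist.png")
f=eyes.grab_frame("scene"); save(cv2.resize(f["frame"][180:320,210:330],None,fx=6,fy=4.2,interpolation=cv2.INTER_CUBIC),"qz.png")
```

```text
[-0.52026563 -0.08256923  0.38376291] 1.002894289146497 26.8917
```

View pics/q_wrist.png

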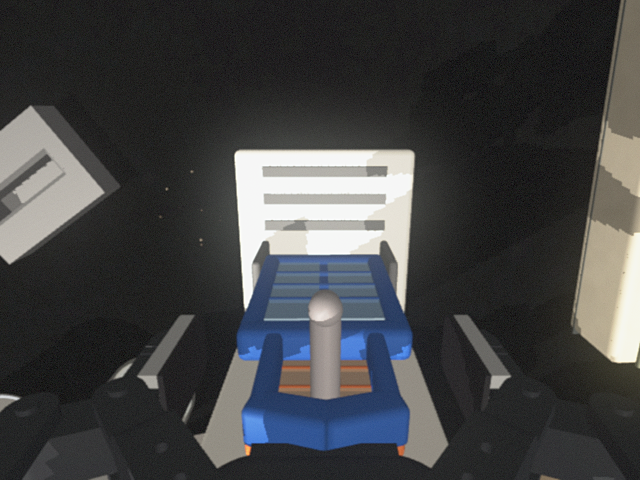

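View pics/qz.png

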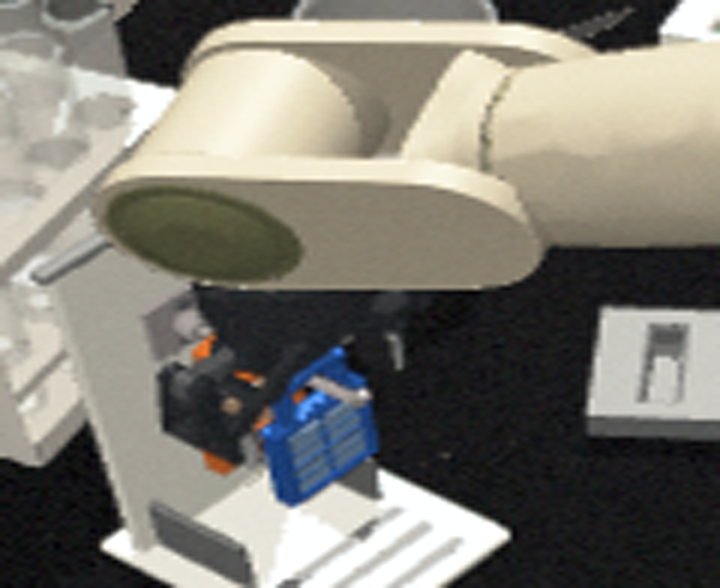

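Run:
```python
from h import *
print(env.movel(P(.527,.3527,.30),velocity=.08,guard=6))
s=monitor.sense();print(s["contact_force"],s["position"])
env.movel(P(.38,.3527,.34),velocity=.2)
env.reach((.35,.05,.35),down(0)); env.hold(1)
for n in("scene","top"):
    f=eyes.grab_frame(n); save(f["frame"],f"s_{n}.png")
    b=(200,330,210,330) if n=="scene" else (180,260,220,320)
    save(cv2.resize(f["frame"][b[0]:b[1],b[2]:b[3]],None,fx=6,fy=4.5,interpolation=cv2.INTER_CUBIC),f"sz_{n}.png")
print(monitor.sense()["clock"])
```

```text
False
[-0.23295316  0.50139467 -0.31925927] [0.5946879  0.21990561 0.29957087]
31.75
```

View pics/sz_scene.png

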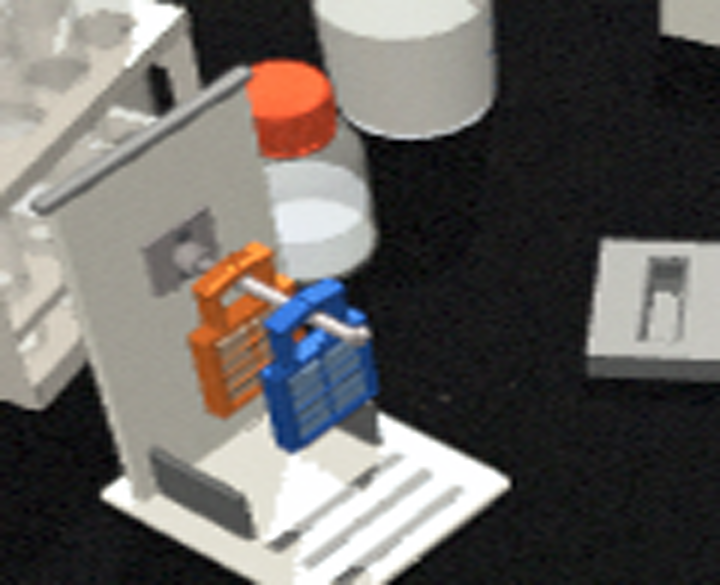

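View pics/s_top.png

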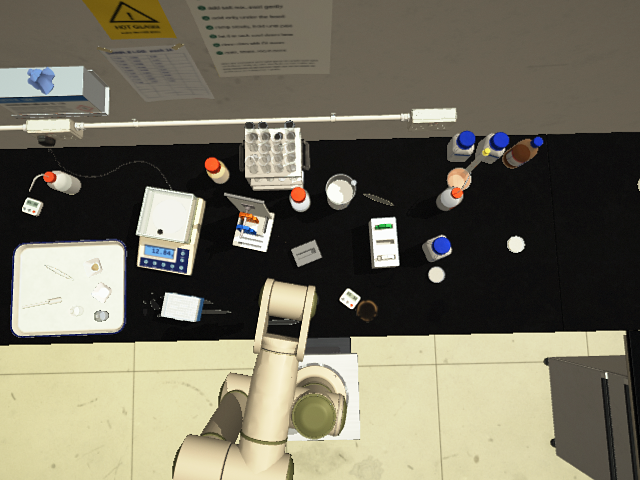

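View pics/s_scene.png

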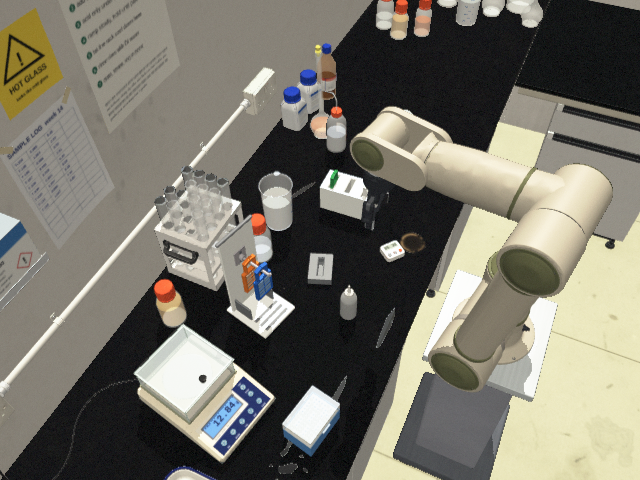

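Run:
```python
from h import *
job.hand_in(); print(monitor.sense()["clock"])
```

```text
the job is handed in; nothing more can be done
the job is handed in; nothing more can be done
```

The blue carrier now hangs by its eye on the drying stand's hook, in front of the orange one, and I've handed the job in.

- **Trough to drip stand:** I lifted the blue carrier by its ear, stood it in the drip stand's slot and let go. It seated on the floor at the expected height.
- **Drip stand to hook:** I took it again by the sides of its frame, leaving the eye free. I ran the hook through the eye with no contact, then lowered it until it rested on the hook at the predicted height, with about 3.5 N on the tool. Then I let go and backed off straight up.

**Last checks:** pictures taken about a second after the arm drew back show blue hanging in front of orange and both on the hook. The green and white carriers are still in the trough, the drip stand is empty and the bystanders look unmoved. The robot was touching nothing. The clock stood at about 32 s of the 72 s allowed.

None of the checks failed. In the last scene-camera picture the arm hid the white carrier, so only the top view confirmed it.

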